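# Cradle a hobby tube and chock it

## Task

Lay the thicker of the two grey plastic tubes in the pair of V-cradles, centred along its length and resting in both Vs. Then stand the plywood arch chock astride the middle of the tube, between the two Vs, with both feet flat on the cradle's base plate so that the tube cannot roll out.

Things in the scene. Friction and masses are not known exactly. Their poses are not given: they have to be found in the camera images.
- tube: Thick grey tube, 24 mm diameter, 180 mm long, 50 g. Origin: middle of its axis; x along the tube. Starts in a shallow cork tray (floor 3 mm thick, 3 mm lips under the tube, no wider than it), axis 15 mm above the desk. A thinner grey tube (10 mm diameter, equally long) lies parallel, 80 mm away, on either side; it is not wanted.
- chock: Plywood arch chock standing on its two feet on the desk: 30 mm thick (x), 60 wide (y), 75 tall, 70 g. Origin: centre of underside, z up. Notch underneath runs through along x, 46 mm wide at the feet, narrowing to 28 at height 42. Solid head to grip at heights 50 to 75 mm, 30 (x) by 34 mm (y). A solid sanding block of like outline without notch stands nearby, not wanted.
- cradle: Plywood V-cradle, fixed. Origin: centre of underside; x is the line the tube is to lie on. Base plate 150 (x) by 84 mm (y), 8 mm thick. V-blocks, 16 mm thick, at x = -60 and +60 mm; Vs open upward, 45 degree sides, bottom 17 and top edges 42 mm above the desk, 50 mm wide at top. A seated tube's axis is 34 mm above the desk, at y = 0. The plate is bare between the Vs.
Mind the look-alikes: they are no part of the job. Of the things that look like the tube, the smaller one is meant. Leave any turquoise look-alike of the cradle alone.

How it is judged:
On the way:
1. the thick tube rests in both Vs, let go (x of tube in the frame of cradle between -0.02 and 0.02 m and y of tube in the frame of cradle between -0.01 and 0.01 m and z of tube in the frame of cradle between 0.029 and 0.039 m and angle between the x axis of tube and the x axis of cradle, either way round below 0.1 rad and contact force between the fingers and tube below 0.1 N), for 0.2 s.
At the end, for the whole second after the job is handed in: Thick tube rests in both Vs (5 mm in height, 10 mm sideways, 20 mm along, 0.1 rad); arch chock stands upright (0.1 rad) astride it, feet within 4 mm of the base plate, within 30 mm of the middle along the tube, 12 mm sideways, 0.3 rad of square to it; both at rest (x of tube in the frame of cradle between -0.02 and 0.02 m and y of tube in the frame of cradle between -0.01 and 0.01 m and z of tube in the frame of cradle between 0.029 and 0.039 m and angle between the x axis of tube and the x axis of cradle, either way round below 0.1 rad and x of chock in the frame of cradle between -0.03 and 0.03 m and y of chock in the frame of cradle between -0.012 and 0.012 m and z of chock in the frame of cradle between 0.004 and 0.012 m and angle between chock's own z axis and vertical below 0.1 rad and angle between the x axis of chock and the x axis of cradle, either way round below 0.3 rad and linear speed of each of tube, chock below 0.02 m/s); the robot touches nothing.
It also fails if it takes over 54 s, if anything falls off the work surface, if the arm or the gripper's body presses on something with over 40 N, if the wrist force passes 120 N, or if a joint passes its speed limit or range.

## Robot

A 7-joint arm with a two-finger parallel gripper is mounted at the origin on the work surface. World frame = base frame: x ahead of the robot, y to its left, z up, the work surface at z = 0. Lengths are in m, angles in rad, forces in N, time in s.
With the tool pointing down it reaches from about 0.425 to 0.8 m from the base axis. Payload 8.3 kg.
Tool frame: the origin (TCP) lies at the very end of the fingers, on their centre line; the grasp point (between the pads) lies 19 mm behind it (robot.grip_depth is the z of the grasp point in the tool frame, in m); z points along the fingers, y is the line along which they close (so a half turn about z gives the same grasp; the last joint's range is limited). The gripper opens to 85 mm and grips with 20 to 120 N. Pads are 22 mm wide; open, the fingers measure 114 mm over their backs; the gripper's body (76 mm by 85 mm) begins 54 mm behind the grasp point. The pads swing forward as they close: fully open they stand 13 mm farther back than shut.
Start: joints at [-1.171, 0.383, 0.016, 1.37, -0.006, 1.388, -0.046], TCP at [0.279, 0.559, 0.231] pointing down, gripper open.
Joint ranges: [-2.95, 2.95], [-0.25, 2.06], [-1.52, 1.56], [0.18, 2.33], [-1.44, 4.58], [0.02, 2.06], [-3.01, 3.01]. Speed limits (rad/s): [2.39, 2.39, 3.01, 3.01, 3.14, 3.14, 3.14].

## Interface

Orientations are given as a unit quaternion [x, y, z, w].
In Python, from station import robot gives the robot as it stands.
- The arm moves only by the tool play_rows, never from a script. Its arguments are lists of equal length, an entry for each row: "slide": the shift along the tool's x, y, z normalised to -1 to 1, where 1 is 0.04 m, a list of three; "angular": the turn, a rotation vector about the tool's x, y, z normalised to -1 to 1, where 1 is 0.08 rad, a list of three; "grip": the closure in counts, from 0 (fully open) to 255 (shut). In form: {"slide": [[tx, ty, tz], ...], "angular": [[ax, ay, az], ...], "grip": [grip, ...]}. A call has 1 to 8 rows; each row shifts and turns the commanded pose from where the row before left it, along the tool's axes as they then stand; what a row does not reach is not made up. A row lasts 1/12 s, in which the tool goes at most 41.7 mm and 7.16 degrees, less where a joint would pass 70% of its speed; a pose out of reach is approached as far as the arm can. A call with a number of a shift or a turn outside -1 to 1 is refused whole. A call with a gripper value outside its range is refused whole. The fingers move at their own pace and stop on an object; "force" is the grip in N (left out, the last holds). Time passes only in rows, so rows that do not move let the fingers close. It gives the time, the measured TCP pose, the force, the opening and the grip force at its end, in the units of the state.
- robot.get_obs(): the state, without advancing time (a new reading comes with each control period).
- robot.capture(name): name is "side" or "top"; returns the picture (480x640x3 uint8, blue, green, red); there is no depth.
- robot.camera_params(name): a dict with "mtx" (3x3 intrinsics, pixels), "rvec" (rotation vector, rad) and "tvec" (3), from world to camera coordinates, as OpenCV has them. Camera axes: x right, y down, z forward; pixel columns grow to the right and rows downward; lengths in m; the calibration is good to about 2 mm. A picture is of the moment at which its call begins. camera_params takes no time and is no camera call.
- robot.hand_in(): hands the job in; it is judged then, once.
Trained networks look in the newest picture that a camera, given by its name, has taken for a name from the list of things; names that differ only in an ending like _2 or _b are one class to them, and where a whole thing is asked for, a point or a joint stands for the part that bears it (a point fixed in the world has none). Each returns a list of dicts, best first, with "p" (0 to 1); they miss things now and then, are a little off and sometimes report something else, mostly with a low value. They report only what shows in the picture. A call takes as long as a camera call. They do not tell look-alikes from the thing itself.
- robot.search_frame(camera, label): "position" ([x, y, z] in m, in world coordinates, good to about 4 mm: the middle of the surface that is visible of it).
- robot.trace(camera, label): "region" (480x640 bool, what is visible of it).
The state is a dict: "clock": time; "joints": joint angles; "joint_vel": joint speeds; "effort": joint torques, N m; "tcp_pos": TCP position; "orientation": TCP orientation; "ft_force": force on the tool from outside, world axes, zero at the start; "wrist_torque": the same for the moment, N m; "finger_gap": opening from 0.0 (shut) to 1.0 (fully open); "finger_force": force on a finger pad.
Only numpy, scipy, OpenCV 4.12 (cv2) and the standard library are available. Lean on these libraries where they do the work, as an engineer would, in place of code of your own. Each camera call takes 0.05 s, during which the arm holds its last target. There are 200 camera calls.

## Working session

There is one attempt and no reset: what is moved stays moved. The work goes in short steps, Python scripts to look and compute and a tool call to move; the robot and the scene stay as the last step left them, time stands still between calls to the robot, and variables do not carry over. Pictures are saved under pics/ and viewed, at most 10 in all, crops included, and the job is handed in when it is done.

Besides the shell and the picture viewer there is one more tool, called after "Request:" as name(argument=value, ...) on one line, values as JSON. play_rows: Moves the arm, as the interface text tells. Its arguments: {"type":"object","properties":{"slide":{"type":"array","items":{"type":"array","items":{"type":"number","minimum":-1,"maximum":1}}},"angular":{"type":"array","items":{"type":"array","items":{"type":"number","minimum":-1,"maximum":1}}},"grip":{"type":"array","items":{"type":"number"}},"force":{"type":"number"}},"required":["slide","angular","grip"]}

```bash
mkdir -p pics; ls; python3 - <<'E'
from station import robot
import cv2
for n in("top","side"):
    cv2.imwrite(f"pics/{n}0.png",robot.capture(n))
    for l in("tube","chock","cradle"):
        for d in robot.search_frame(n,l): print(n,l,d)
o=robot.get_obs();print(o["clock"],o["tcp_pos"],o["orientation"],o["finger_gap"])
E
```

```text
pics
top tube {'position': [0.5253, -0.2947, 0.0228], 'p': 0.79}
top tube {'position': [0.2897, -0.4016, 0.0305], 'p': 0.67}
top cradle {'position': [0.2364, 0.2553, 0.0082], 'p': 0.88}
top cradle {'position': [0.513, 0.0622, 0.0123], 'p': 0.87}
top cradle {'position': [0.5283, -0.293, 0.0231], 'p': 0.17}
side tube {'position': [0.5238, -0.3041, 0.0207], 'p': 0.93}
side tube {'position': [0.2765, -0.4193, 0.0283], 'p': 0.57}
side chock {'position': [0.5705, 0.2549, 0.0504], 'p': 0.85}
side cradle {'position': [0.5067, 0.0521, 0.0107], 'p': 0.61}
side cradle {'position': [0.2297, 0.2531, 0.0051], 'p': 0.57}
0.4 [0.27892827 0.55918461 0.23110383] [ 2.29325979e-01  9.73349657e-01 -1.83582019e-04 -8.01903144e-05] 1.0034503477324266
```

View pics/top0.png

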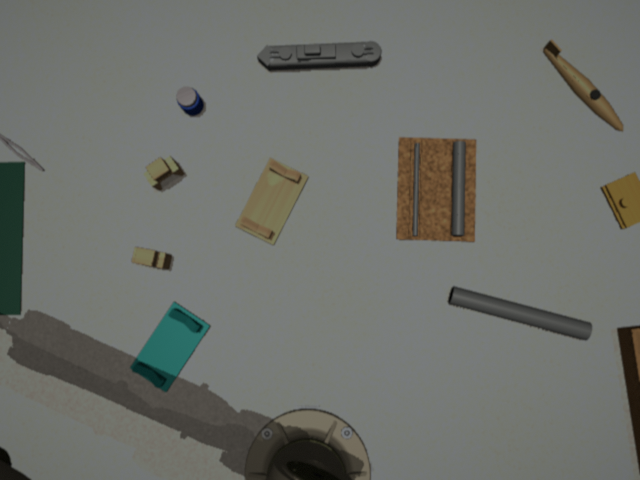

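View pics/side0.png

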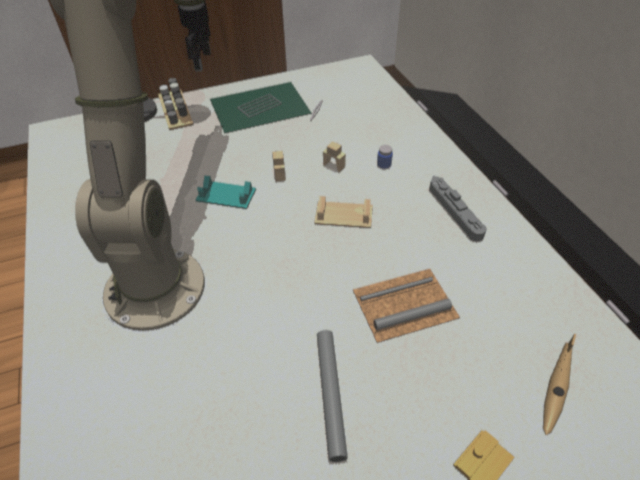

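The top view shows these candidates:
- **Tube:** the thick tube in the cork tray (459,188), the thin tube (417,190), and an oversized tube on the desk (520,313). I choose (459,188), the smaller look-alike of the thick ones and the one in the tray.
- **Cradle:** plywood (272,201), and turquoise (171,346), which is to be left alone.
- **Chock:** (163,172), which shows a notch in the side view at (334,157), and the block at (152,258), side (279,165), probably the solid one.

Next I measure and check the choices in a close crop.

```bash
cat > h.py <<'E'
from station import robot
import cv2, numpy as np
def ray(n,uv,z):
    p=robot.camera_params(n);R=cv2.Rodrigues(np.array(p["rvec"],float))[0];t=np.array(p["tvec"],float).ravel()
    uv=np.atleast_2d(np.array(uv,float));d=np.c_[uv,np.ones(len(uv))]@np.linalg.inv(np.array(p["mtx"])).T@R
    c=-R.T@t
    return c+d*((z-c[2])/d[:,2])[:,None]
def proj(n,X):
    p=robot.camera_params(n)
    return cv2.projectPoints(np.array(X,float).reshape(-1,3),np.array(p["rvec"],float),np.array(p["tvec"],float),np.array(p["mtx"]),None)[0].reshape(-1,2)
def rect(n,m,z):
    yx=np.argwhere(m);P=ray(n,yx[:,::-1],z)[:,:2]
    c,s,a=cv2.minAreaRect((P*1000).astype(np.float32));
    a=a if s[0]>s[1] else a+90
    return np.round(c,1),np.round(sorted(s),1),round((a+90)%180-90,1)
E
python3 - <<'E'
from h import *
t=robot.capture("top")
print("cam",ray("top",[320,240],0), robot.camera_params("top")["tvec"])
for l,z in(("tube",.015),("cradle",.008),("chock",.06)):
    for d in robot.trace("top",l):
        m=d["region"]; yx=np.argwhere(m)
        print("top",l,round(d["p"],2),yx.mean(0)[::-1].round(),len(yx),*rect("top",m,z))
s=robot.capture("side")
for d in robot.trace("side","chock"):
    yx=np.argwhere(d["region"]);print("side chock",round(d["p"],2),yx.mean(0)[::-1].round(),len(yx))
f=lambda i,x,y,w,h:cv2.resize(i[y:y+h,x:x+w],(400,300),interpolation=cv2.INTER_CUBIC)
cv2.imwrite("pics/crop.png",np.vstack([np.hstack([f(t,110,140,200,150),f(s,260,125,120,90)]),np.hstack([f(t,380,120,160,120),f(s,300,185,100,75)])]))
E
```

```text
cam [[ 0.43350915 -0.03183974  0.        ]] [-0.02847777  0.42088497  1.14750367]
top tube 0.79 [519. 312.] 2768 [ 289.3 -404.5] [ 37.  271.8] 74.0
top tube 0.67 [458. 189.] 1149 [ 527.9 -298.9] [ 26.2 182.5] -3.2
top cradle 0.73 [271. 200.] 3326 [511.2  61.3] [ 85.4 150.8] -27.3
top cradle 0.7 [170. 346.] 3522 [234.9 256.8] [ 85.  152.4] -34.2
top chock 0.88 [162. 171.] 677 [562.3 257.6] [50.9 63.2] -57.3
top chock 0.21 [271. 201.] 3288 [502.2  55.5] [ 80.8 142.5] -27.0
side chock 0.82 [334. 156.] 414
```

View pics/crop.png

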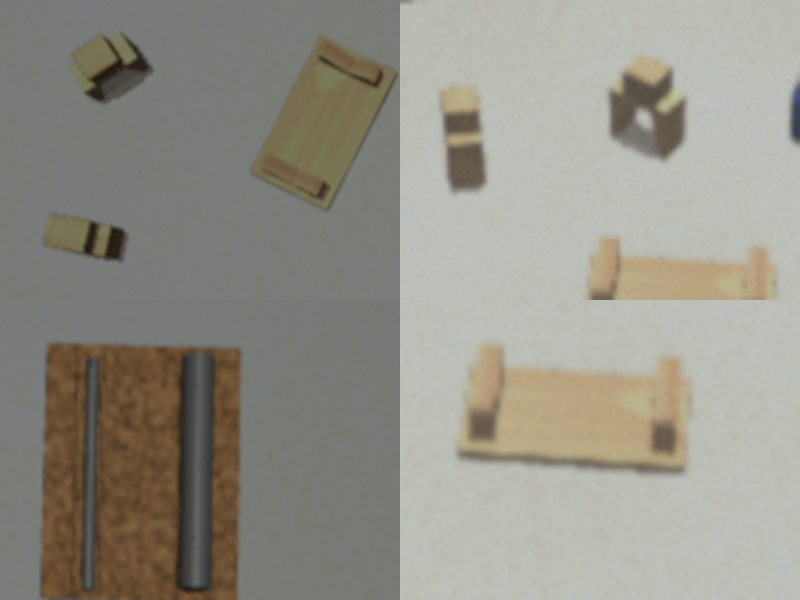

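The crop confirms it. The arch is the one at top (162,171), the notch is visible at side (334,157), and the other block is solid. The thick tray tube and the plywood cradle are right too. Next I refine the poses by fitting silhouettes in both cameras.

```bash
cat > fit.py <<'E'
from h import *
from scipy.optimize import minimize
def box(x0,x1,y0,y1,z0,z1): return np.array([[x,y,z] for x in(x0,x1) for y in(y0,y1) for z in(z0,z1)])
a=np.linspace(0,2*np.pi,24)
cyl=np.array([[x,.012*np.cos(t),.015+.012*np.sin(t)] for x in(-.09,.09) for t in a])
vb=lambda x:[box(x-.008,x+.008,s*.019-.006,s*.019+.006,.008,.042) for s in(-1,1)]+[box(x-.008,x+.008,-.025,.025,.008,.017)]
M={"tube":[cyl],"cradle":[box(-.075,.075,-.042,.042,0,.008)]+vb(-.06)+vb(.06),
 "chock":[box(-.015,.015,-.03,.03,0,.05),box(-.015,.015,-.017,.017,.05,.075)]}
def sil(n,l,p):
    c,s=np.cos(p[2]),np.sin(p[2]);im=np.zeros((480*4,640*4),np.uint8)
    for B in M[l]:
        X=B@np.array([[c,s,0],[-s,c,0],[0,0,1]])+[p[0],p[1],0]
        h=cv2.convexHull(((proj(n,X)+.5)*4).astype(np.float32)).astype(np.int32);cv2.fillConvexPoly(im,h,255)
    return cv2.resize(im,(640,480),interpolation=cv2.INTER_AREA)/255.
def fit(l,p0,masks,M_=None):
    def cost(p): return sum(np.abs(sil(n,l,p)-m).sum() for n,m in masks.items())/1.
    best=None
    for dy in(-.3,0,.3):
        q=np.array(p0)+[0,0,dy]
        r=minimize(cost,q,method="Nelder-Mead",options=dict(initial_simplex=q+np.array([[0,0,0],[.01,0,0],[0,.01,0],[0,0,.15]]),xatol=2e-4,fatol=.5))
        if best is None or r.fun<best.fun: best=r
    return best
def near(n,l,p):
    u=proj(n,[p[0],p[1],.02])[0]
    c=[d["region"] for d in robot.trace(n,l) if np.hypot(*(np.argwhere(d["region"]).mean(0)[::-1]-u))<25]
    return c[0] if c else None
E
python3 - <<'E'
from fit import *
g={"tube":[.528,-.299,-.05],"cradle":[.511,.061,-.47],"chock":[.562,.258,-1]}
A={}
for n in("top","side"):
    robot.capture(n)
    for l in g: 
        m=near(n,l,g[l])
        if m is not None: A.setdefault(l,{})[n]=m.astype(float)
for l,ms in A.items():
    if l=="chock":
        for m in ms: 
            ms[m]=cv2.morphologyEx(ms[m].astype(np.uint8),cv2.MORPH_CLOSE,np.ones((9,9))).astype(float)
    for sub in ([ms]+[{k:v} for k,v in ms.items()]):
        starts=[g[l]] if l!="chock" else [[g[l][0],g[l][1],y] for y in(-1,.57)]
        r=min((fit(l,s,sub) for s in starts),key=lambda r:r.fun)
        print(l,list(sub),r.x.round(4),np.degrees(r.x[2]).round(1),round(r.fun),[int(v.sum()) for v in sub.values()])
E
```

```text
tube ['top', 'side'] [ 0.5266 -0.2979 -0.0429] -2.5 188 [1340, 862]
tube ['top'] [ 0.5267 -0.2974 -0.0332] -1.9 116 [1340]
tube ['side'] [ 0.526  -0.2977 -0.0506] -2.9 55 [862]Traceback (most recent call last):
  File "<stdin>", line 15, in <module>
  File "<stdin>", line 15, in <genexpr>
  File "fit.py", line 20, in fit
    r=minimize(cost,q,method="Nelder-Mead",options=dict(initial_simplex=q+np.array([[0,0,0],[.01,0,0],[0,.01,0],[0,0,.15]]),xatol=2e-4,fatol=.5))
    res = _minimize_neldermead(fun, x0, args, callback, bounds=bounds,
                               **options)
    fxr = func(xr)
    fx = function(np.copy(x), *(wrapper_args + args))
  File "fit.py", line 16, in cost
    def cost(p): return sum(np.abs(sil(n,l,p)-m).sum() for n,m in masks.items())/1.
                        ~~~^^^^^^^^^^^^^^^^^^^^^^^^^^^^^^^^^^^^^^^^^^^^^^^^^^^^^
  File "fit.py", line 16, in <genexpr>
    def cost(p): return sum(np.abs(sil(n,l,p)-m).sum() for n,m in masks.items())/1.
                                   ~~~^^^^^^^
  File "fit.py", line 13, in sil
    h=cv2.convexHull(((proj(n,X)+.5)*4).astype(np.float32)).astype(np.int32);cv2.fillConvexPoly(im,h,255)
                       ~~~~^^^^^
  File "h.py", line 9, in proj
    p=robot.camera_params(n)
ValueError: time passes only in moves, steps and waits
```

```bash
python3 - <<'E'
from station import robot
import pickle
pickle.dump({n:robot.camera_params(n) for n in("top","side")},open("cam.pkl","wb"))
E
sed -i 's/robot.camera_params(n)/CAM[n]/; s/^import cv2, numpy as np/import cv2, pickle, numpy as np\nCAM=pickle.load(open("cam.pkl","rb"))/' h.py
python3 - <<'E'
from fit import *
g={"cradle":[.511,.061,-.47],"chock":[.562,.258,-1]}
A={}
for n in("top","side"):
    robot.capture(n)
    for l in g: 
        m=near(n,l,g[l])
        if m is not None: A.setdefault(l,{})[n]=m.astype(float)
print(robot.get_obs()["clock"])
for l,ms in A.items():
    if l=="chock":
        for m in ms: 
            ms[m]=cv2.morphologyEx(ms[m].astype(np.uint8),cv2.MORPH_CLOSE,np.ones((9,9))).astype(float)
    for sub in ([ms]+[{k:v} for k,v in ms.items()]):
        starts=[g[l]] if l!="chock" else [[g[l][0],g[l][1],y] for y in(-1,.57)]
        for r in (fit(l,s,sub) for s in starts):
          print(l,list(sub),r.x.round(4),np.degrees(r.x[2]).round(1),round(r.fun),[int(v.sum()) for v in sub.values()])
E
```

```text
1.4
cradle ['top', 'side'] [ 0.5113  0.0606 -0.4833] -27.7 173 [3372, 1382]
cradle ['top'] [ 0.5119  0.0608 -0.483 ] -27.7 76 [3372]
cradle ['side'] [ 0.51    0.0597 -0.4893] -28.0 78 [1382]
chock ['top', 'side'] [0.5653 0.2662 0.6172] 35.4 330 [687, 415]
chock ['top', 'side'] [0.5657 0.2667 0.6345] 36.4 332 [687, 415]
chock ['top'] [ 0.5653  0.2659 -2.5243] -144.6 207 [687]
chock ['top'] [0.5656 0.2662 0.6399] 36.7 208 [687]
chock ['side'] [ 0.5646  0.2669 -2.1363] -122.4 121 [415]
chock ['side'] [0.5632 0.2647 0.4101] 23.5 118 [415]
```

Poses:
- **Tube:** (0.527, -0.298), yaw -2.5°.
- **Cradle:** (0.511, 0.061), yaw -27.7°, with side lengths matching the ones given.
- **Chock:** about (0.565, 0.266).

I go to the tube via (0.5, 0.2).

Request:
play_rows(slide=[[-0.75, -0.46, 0], [-0.75, -0.46, 0], [-0.75, -0.46, 0], [-0.75, -0.46, 0], [-0.75, -0.46, 0], [-0.75, -0.46, 0], [-0.75, -0.46, 0], [-0.75, -0.46, 0]], angular=[[0, 0, 0], [0, 0, 0], [0, 0, 0], [0, 0, 0], [0, 0, 0], [0, 0, 0], [0, 0, 0], [0, 0, 0]], grip=[0, 0, 0, 0, 0, 0, 0, 0], force=30)

```text
clock: 2.07
tcp_pos: [0.4287, 0.3188, 0.2316]
orientation: [0.229, 0.973, 0.0, 0.0]
ft_force: [1.0, 0.7, 0.9]
finger_gap: 0.999
finger_force: 0.0
```

Request:
play_rows(slide=[[-0.75, -0.46, 0], [-0.75, -0.46, 0], [-0.75, -0.46, 0], [-0.75, -0.46, 0], [0, 0, 0], [0, 0, 0], [0, 0, 0], [0, 0, 0]], angular=[[0, 0, 0], [0, 0, 0], [0, 0, 0], [0, 0, 0], [0, 0, -0.87], [0, 0, -0.87], [0, 0, -0.87], [0, 0, -0.87]], grip=[0, 0, 0, 0, 0, 0, 0, 0])

```text
clock: 2.73
tcp_pos: [0.5027, 0.2007, 0.2314]
orientation: [0.091, 0.996, 0.0, 0.0]
ft_force: [-0.2, 0.9, -0.4]
finger_gap: 1.004
finger_force: 0.0
```

Request:
play_rows(slide=[[0, 0, 0], [0, 0, 0], [0, 0, 0]], angular=[[0, 0, -0.87], [0, 0, -0.87], [0, 0, 0]], grip=[0, 0, 0])

```text
clock: 2.98
tcp_pos: [0.5026, 0.201, 0.2314]
orientation: [0.021, 1.0, 0.0, 0.0]
ft_force: [0.9, -0.4, -0.5]
finger_gap: 1.001
finger_force: 0.0
```

Request:
play_rows(slide=[[-0.087, -0.957, 0], [-0.087, -0.957, 0], [-0.087, -0.957, 0], [-0.087, -0.957, 0], [-0.087, -0.957, 0], [-0.087, -0.957, 0], [-0.087, -0.957, 0], [-0.087, -0.957, 0]], angular=[[0, 0, 0], [0, 0, 0], [0, 0, 0], [0, 0, 0], [0, 0, 0], [0, 0, 0], [0, 0, 0], [0, 0, 0]], grip=[0, 0, 0, 0, 0, 0, 0, 0])

```text
clock: 3.65
tcp_pos: [0.5163, -0.108, 0.2317]
orientation: [0.024, 1.0, 0.0, 0.0]
ft_force: [0.7, -0.3, 0.3]
finger_gap: 1.001
finger_force: 0.0
```

Request:
play_rows(slide=[[-0.087, -0.957, 0], [-0.087, -0.957, 0], [-0.087, -0.957, 0], [-0.087, -0.957, 0], [-0.087, -0.957, 0], [0, 0, 0.9], [0, 0, 0.9], [0, 0, 0.9]], angular=[[0, 0, 0], [0, 0, 0], [0, 0, 0], [0, 0, 0], [0, 0, 0], [0, 0, 0], [0, 0, 0], [0, 0, 0]], grip=[0, 0, 0, 0, 0, 0, 0, 0])

```text
clock: 4.32
tcp_pos: [0.5253, -0.2995, 0.1225]
orientation: [0.025, 1.0, -0.001, 0.001]
ft_force: [1.5, 0.8, -0.9]
finger_gap: 1.002
finger_force: 0.0
```

Request:
play_rows(slide=[[0, 0, 0]], angular=[[0, 0, 0]], grip=[0])

```text
clock: 4.4
tcp_pos: [0.5215, -0.2958, 0.116]
orientation: [0.024, 1.0, 0.002, -0.005]
ft_force: [-0.8, 0.8, -0.6]
finger_gap: 1.0
finger_force: 0.0
```

Request:
play_rows(slide=[[0, 0, 0.6], [0, 0, 0.6], [0, 0, 0.5], [0, 0, 0], [0, 0, 0]], angular=[[0, 0, 0], [0, 0, 0], [0, 0, 0], [0, 0, 0], [0, 0, 0]], grip=[0, 0, 0, 0, 0])

```text
clock: 4.82
tcp_pos: [0.5255, -0.2981, 0.0564]
orientation: [0.023, 1.0, 0.0, -0.0]
ft_force: [-0.4, -1.9, 0.7]
finger_gap: 0.999
finger_force: 0.0
```

Request:
play_rows(slide=[[0, 0, 0.5], [0, 0, 0.5], [0, 0, 0.25], [0, 0, 0], [0, 0, 0]], angular=[[0, 0, 0], [0, 0, 0], [0, 0, 0], [0, 0, 0], [0, 0, 0]], grip=[0, 0, 0, 0, 0])

```text
clock: 5.23
tcp_pos: [0.5259, -0.2986, 0.0067]
orientation: [0.023, 1.0, -0.0, 0.0]
ft_force: [-0.1, -0.3, 0.7]
finger_gap: 1.001
finger_force: 0.0
```

Request:
play_rows(slide=[[0, 0, 0], [0, 0, 0], [0, 0, 0], [0, 0, 0], [0, 0, 0], [0, 0, 0], [0, 0, 0], [0, 0, 0]], angular=[[0, 0, 0], [0, 0, 0], [0, 0, 0], [0, 0, 0], [0, 0, 0], [0, 0, 0], [0, 0, 0], [0, 0, 0]], grip=[255, 255, 255, 255, 255, 255, 255, 255], force=40)

```text
clock: 5.9
tcp_pos: [0.5258, -0.2968, 0.006]
orientation: [0.022, 1.0, 0.001, 0.0]
ft_force: [-2.4, 5.5, 7.7]
finger_gap: 0.265
finger_force: 41.2
```

Request:
play_rows(slide=[[0, 0, -0.3], [0, 0, -0.7], [0, 0, -0.9], [0, 0, -0.9], [0, 0, -0.7], [0, 0, 0], [0, 0, 0]], angular=[[0, 0, 0], [0, 0, 0], [0, 0, 0], [0, 0, 0], [0, 0, 0], [0, 0, 0], [0, 0, 0]], grip=[255, 255, 255, 255, 255, 255, 255])

```text
clock: 6.48
tcp_pos: [0.5263, -0.2993, 0.1481]
orientation: [0.023, 1.0, -0.001, 0.002]
ft_force: [0.2, 0.1, -1.4]
finger_gap: 0.262
finger_force: 39.2
```

Request:
play_rows(slide=[[0.07, 0.6, 0], [0.075, 0.9, 0], [0.075, 0.9, 0], [0.075, 0.9, 0], [0.075, 0.9, 0], [0.075, 0.9, 0], [0.075, 0.9, 0], [0.075, 0.9, 0]], angular=[[0, 0, 0], [0, 0, 0], [0, 0, 0], [0, 0, 0], [0, 0, 0], [0, 0, 0], [0, 0, 0], [0, 0, 0]], grip=[255, 255, 255, 255, 255, 255, 255, 255])

```text
clock: 7.15
tcp_pos: [0.5127, -0.0198, 0.1443]
orientation: [0.023, 1.0, -0.0, -0.001]
ft_force: [2.0, -0.0, -1.0]
finger_gap: 0.267
finger_force: 39.3
```

Request:
play_rows(slide=[[0.075, 0.9, 0], [0.075, 0.6, 0], [0.075, 0.51, 0], [0, 0, 0], [0, 0, 0], [0, 0, 0], [0, 0, 0], [0, 0, 0]], angular=[[0, 0, 0], [0, 0, 0], [0, 0, 0], [0, 0, 0.8], [0, 0, 0.8], [0, 0, 0.8], [0, 0, 0.8], [0, 0, 0.8]], grip=[255, 255, 255, 255, 255, 255, 255, 255])

```text
clock: 7.82
tcp_pos: [0.5077, 0.0591, 0.1441]
orientation: [0.183, 0.983, -0.001, -0.001]
ft_force: [-0.5, -0.7, 0.5]
finger_gap: 0.264
finger_force: 39.3
```

Request:
play_rows(slide=[[0, 0, 0], [0, 0, 0], [0, 0, 0], [0, 0, 0], [0, 0, 0]], angular=[[0, 0, 0.8], [0, 0, 0.7], [0, 0, 0], [0, 0, 0], [0, 0, 0]], grip=[255, 255, 255, 255, 255])

```text
clock: 8.23
tcp_pos: [0.5082, 0.0592, 0.1447]
orientation: [0.239, 0.971, -0.0, -0.0]
ft_force: [0.6, -0.7, 0.7]
finger_gap: 0.264
finger_force: 39.3
```

```bash
python3 - <<'E'
from fit import *
t=robot.capture("top");o=robot.get_obs();p=o["tcp_pos"];q=o["orientation"];yaw=np.pi/2-2*np.arctan2(q[0],q[1])-np.pi/2
print(p.round(4),np.degrees(yaw))
s=robot.capture("side")
out=[]
for n,i in(("top",t),("side",s)):
    i=i.copy();c=np.array([np.cos(yaw),np.sin(yaw),0])
    for e in(-.09,.09):
        u=proj(n,np.array([p[0],p[1],p[2]+.009])+e*c)[0];cv2.circle(i,tuple(np.int32(u.round())),2,(0,0,255),-1);print(n,u)
    u=proj(n,[p[0],p[1],p[2]])[0].astype(int)
    out.append(cv2.resize(i[max(0,u[1]-75):u[1]+75,u[0]-66:u[0]+66],(396,450),interpolation=cv2.INTER_CUBIC));print("org",u-[66,75])
cv2.imwrite("pics/held.png",np.hstack(out))
E
```

```text
[0.5083 0.0592 0.1449] -27.709018619663922
top [239.04640132 235.3581401 ]
top [287.72327772 141.52675482]
org [198 114]
side [308.02491589 168.742867  ]
side [381.05382645 173.37566077]
org [278  98]
```

View pics/held.png

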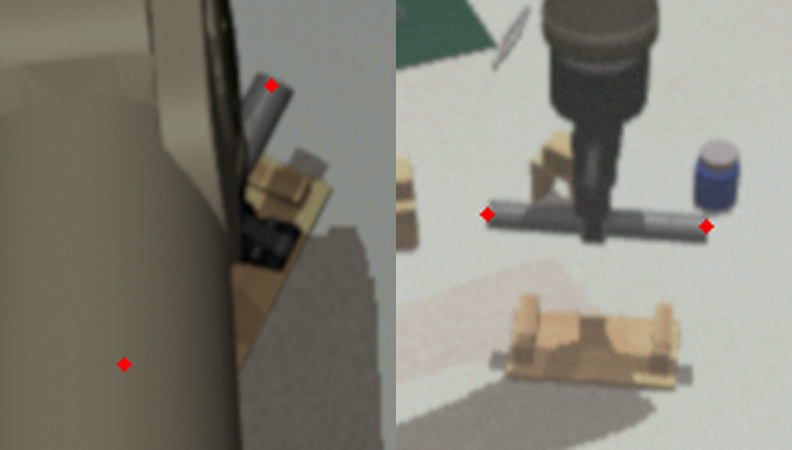

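The side view (right) shows the tube level in the hand, with its ends on the predicted points (487,215) and (706,226). I correct 3 mm sideways and lower it.

Request:
play_rows(slide=[[-0.05, 0.065, 0.4], [0, 0, 0.7], [0, 0, 0.7], [0, 0, 0.4], [0, 0, 0.2], [0, 0, 0], [0, 0, 0]], angular=[[0, 0, 0], [0, 0, 0], [0, 0, 0], [0, 0, 0], [0, 0, 0], [0, 0, 0], [0, 0, 0]], grip=[255, 255, 255, 255, 255, 255, 255])

```text
clock: 8.92
tcp_pos: [0.5119, 0.0606, 0.0497]
orientation: [0.24, 0.971, -0.0, 0.0]
ft_force: [0.2, -0.5, -0.4]
finger_gap: 0.262
finger_force: 39.3
```

Request:
play_rows(slide=[[0, 0, 0.2], [0, 0, 0.2], [0, 0, 0.1], [0, 0, 0], [0, 0, 0]], angular=[[0, 0, 0], [0, 0, 0], [0, 0, 0], [0, 0, 0], [0, 0, 0]], grip=[255, 255, 255, 255, 255])

```text
clock: 9.33
tcp_pos: [0.5114, 0.0607, 0.0291]
orientation: [0.24, 0.971, -0.0, -0.0]
ft_force: [0.8, -0.3, -1.8]
finger_gap: 0.27
finger_force: 39.3
```

Request:
play_rows(slide=[[0, 0, 0.06], [0, 0, 0.05], [0, 0, 0], [0, 0, 0]], angular=[[0, 0, 0], [0, 0, 0], [0, 0, 0], [0, 0, 0]], grip=[255, 255, 255, 255])

```text
clock: 9.67
tcp_pos: [0.5125, 0.0613, 0.0255]
orientation: [0.24, 0.971, 0.001, 0.001]
ft_force: [1.3, 2.4, 2.5]
finger_gap: 0.266
finger_force: 39.5
```

Request:
play_rows(slide=[[0, 0, 0], [0, 0, 0], [0, 0, 0], [0, 0, 0], [0, 0, 0], [0, 0, 0], [0, 0, 0], [0, 0, 0]], angular=[[0, 0, 0], [0, 0, 0], [0, 0, 0], [0, 0, 0], [0, 0, 0], [0, 0, 0], [0, 0, 0], [0, 0, 0]], grip=[0, 0, 0, 0, 0, 0, 0, 0])

```text
clock: 10.33
tcp_pos: [0.5115, 0.0606, 0.0248]
orientation: [0.24, 0.971, -0.0, -0.0]
ft_force: [-0.7, 0.2, 0.1]
finger_gap: 1.001
finger_force: 0.0
```

Request:
play_rows(slide=[[0, 0, -0.3], [0, 0, -0.8], [0, 0, -0.9], [0, 0, -0.9], [0, 0, -0.9], [0, 0, -0.9], [0, 0, 0], [0, 0, 0]], angular=[[0, 0, 0], [0, 0, 0], [0, 0, 0], [0, 0, 0], [0, 0, 0], [0, 0, 0], [0, 0, 0], [0, 0, 0]], grip=[0, 0, 0, 0, 0, 0, 0, 0])

```text
clock: 11.0
tcp_pos: [0.513, 0.0609, 0.2152]
orientation: [0.24, 0.971, 0.001, 0.002]
ft_force: [-0.3, -0.4, -1.0]
finger_gap: 1.004
finger_force: 0.0
```

```bash
python3 - <<'E'
from fit import *
s=robot.capture("side");t=robot.capture("top")
print(robot.get_obs()["tcp_pos"],robot.get_obs()["orientation"])
f=lambda i,x,y,w,h:cv2.resize(i[y:y+h,x:x+w],(400,300),interpolation=cv2.INTER_CUBIC)
i=s.copy()
c=np.array([np.cos(-.483),np.sin(-.483),0])
for e in(-.09,.09): 
    u=proj("side",np.array([.5113,.0606,.034])+e*c)[0];print(u);cv2.circle(i,tuple(np.int32(u.round())),1,(0,0,255),-1)
cv2.imwrite("pics/seat.png",np.hstack([f(i,295,170,100,75),f(t,130,140,72,54)]))
E
```

```text
[0.51111301 0.06069526 0.21213017] [ 2.40148427e-01  9.70736042e-01 -1.57825461e-04 -4.95202064e-04]
[310.40075895 203.45263178]
[378.48775811 208.18948129]
```

View pics/seat.png

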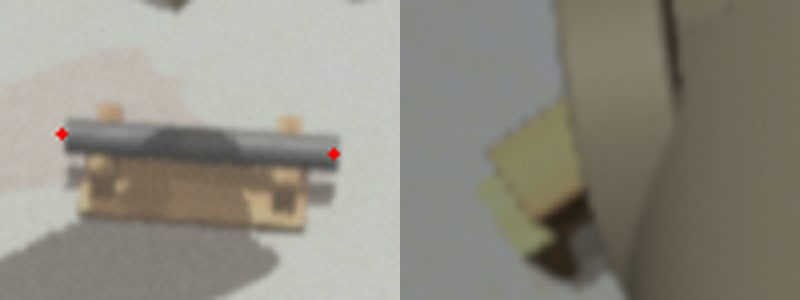

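The side view (left) shows the tube seated in both Vs, with its ends within about 1 px of the targets (62,133) and (334,154). Now the chock's yaw, overlaying the fitted wireframe on the first pictures.

```bash
python3 - <<'E'
from fit import *
def wire(im,n,p,col,org,k):
    c,s=np.cos(p[2]),np.sin(p[2])
    for B in M["chock"]:
        u=(proj(n,B@np.array([[c,s,0],[-s,c,0],[0,0,1]])+[p[0],p[1],0])+.5-org)*k
        for a in range(8):
            for b in(1,2,4):
                if not a&b: cv2.line(im,tuple(np.int32(u[a])),tuple(np.int32(u[a|b])),col,1,cv2.LINE_AA)
out=[]
for n,org in(("top",(138,146)),("side",(312,137))):
    i=cv2.imread(f"pics/{n}0.png");x,y=org
    c=cv2.resize(i[y:y+50,x:x+50],(400,400),interpolation=cv2.INTER_CUBIC)
    c=cv2.convertScaleAbs(c,alpha=1.5 if n=="top" else 1)
    wire(c,n,[.5655,.2662,.625],(0,0,255),np.array(org),8);out.append(c)
cv2.imwrite("pics/ch.png",np.hstack(out))
E
```

```text
(no output)
```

View pics/ch.png

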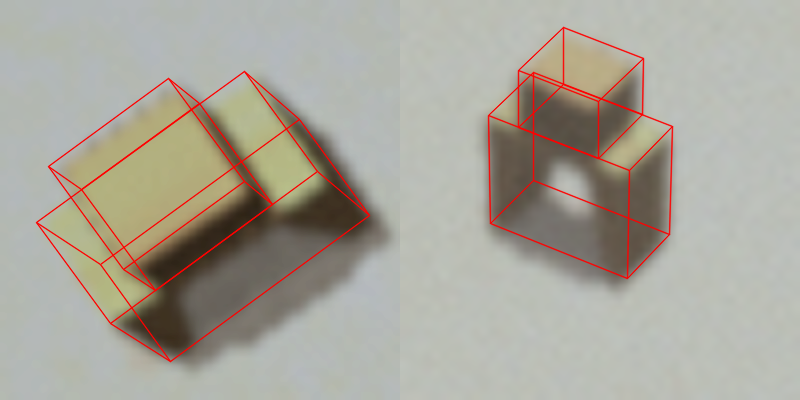

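The wireframe matches with a shift of about 2 mm, giving chock (0.563, 0.263), yaw about 34°. I grip across its 30 mm thickness.

Request:
play_rows(slide=[[0.2, 0.85, 0], [0.2, 0.85, 0], [0.2, 0.85, 0], [0.2, 0.85, 0], [0.2, 0.85, 0], [0.2, 0.83, 0], [0, 0, 0], [0, 0, 0]], angular=[[0, 0, 0], [0, 0, 0], [0, 0, 0], [0, 0, 0], [0, 0, 0], [0, 0, 0], [0, 0, 0.87], [0, 0, 0.87]], grip=[0, 0, 0, 0, 0, 0, 0, 0])

```text
clock: 11.77
tcp_pos: [0.5624, 0.2656, 0.2095]
orientation: [0.306, 0.952, -0.002, -0.002]
ft_force: [-0.3, -0.4, 0.4]
finger_gap: 0.999
finger_force: 0.0
```

Request:
play_rows(slide=[[0, 0, 0.3], [0, 0, 0.6], [0, 0, 0.6], [0, 0, 0.4], [0, 0, 0.2], [0, 0, 0], [0, 0, 0]], angular=[[0, 0, 0.87], [0, 0, 0.87], [0, 0, 0.87], [0, 0, 0.87], [0, 0, 0.87], [0, 0, 0], [0, 0, 0]], grip=[0, 0, 0, 0, 0, 0, 0])

```text
clock: 12.35
tcp_pos: [0.5629, 0.2623, 0.127]
orientation: [0.466, 0.885, -0.002, -0.001]
ft_force: [0.4, 0.4, 0.5]
finger_gap: 0.999
finger_force: 0.0
```

Request:
play_rows(slide=[[0, 0, 0.5], [0, 0, 0.6], [0, 0, 0.6], [0, 0, 0.35], [0, 0, 0], [0, 0, 0]], angular=[[0, 0, 0], [0, 0, 0], [0, 0, 0], [0, 0, 0], [0, 0, 0], [0, 0, 0]], grip=[0, 0, 0, 0, 0, 0])

```text
clock: 12.85
tcp_pos: [0.5638, 0.2627, 0.0469]
orientation: [0.467, 0.884, -0.0, -0.0]
ft_force: [0.3, -0.6, 0.9]
finger_gap: 0.998
finger_force: 0.0
```

Request:
play_rows(slide=[[0, 0, 0], [0, 0, 0], [0, 0, 0], [0, 0, 0], [0, 0, 0], [0, 0, 0], [0, 0, 0], [0, 0, 0]], angular=[[0, 0, 0], [0, 0, 0], [0, 0, 0], [0, 0, 0], [0, 0, 0], [0, 0, 0], [0, 0, 0], [0, 0, 0]], grip=[255, 255, 255, 255, 255, 255, 255, 255], force=40)

```text
clock: 13.52
tcp_pos: [0.5644, 0.2631, 0.0477]
orientation: [0.467, 0.884, 0.001, 0.0]
ft_force: [-0.0, 0.3, 5.3]
finger_gap: 0.345
finger_force: 44.1
```

Request:
play_rows(slide=[[0, 0, -0.3], [0, 0, -0.6], [0, 0, -0.7], [0, 0, -0.7], [0, 0, -0.5], [0, 0, 0], [0, 0, 0], [0, 0, 0]], angular=[[0, 0, 0], [0, 0, 0], [0, 0, 0.8], [0, 0, 0.85], [0, 0, 0.85], [0, 0, 0.85], [0, 0, 0.85], [0, 0, 0.85]], grip=[255, 255, 255, 255, 255, 255, 255, 255])

```text
clock: 14.18
tcp_pos: [0.5638, 0.2628, 0.1599]
orientation: [0.636, 0.771, 0.0, -0.0]
ft_force: [-0.1, 0.0, -1.3]
finger_gap: 0.342
finger_force: 43.9
```

Request:
play_rows(slide=[[0, 0, 0], [0, 0, 0], [0, 0, 0], [0, 0, 0], [0, 0, 0], [0, 0, 0], [0, 0, 0], [0, 0, 0]], angular=[[0, 0, 0.85], [0, 0, 0.85], [0, 0, 0.85], [0, 0, 0.85], [0, 0, 0.85], [0, 0, 0.85], [0, 0, 0.85], [0, 0, 0.85]], grip=[255, 255, 255, 255, 255, 255, 255, 255])

```text
clock: 14.85
tcp_pos: [0.5636, 0.2627, 0.1592]
orientation: [0.82, 0.572, -0.0, -0.0]
ft_force: [0.3, 0.5, -0.5]
finger_gap: 0.344
finger_force: 43.9
```

Request:
play_rows(slide=[[0, 0, 0], [0, 0, 0], [0, 0, 0], [0, 0, 0]], angular=[[0, 0, 0.85], [0, 0, 0.83], [0, 0, 0], [0, 0, 0]], grip=[255, 255, 255, 255])

```text
clock: 15.18
tcp_pos: [0.5637, 0.2628, 0.1591]
orientation: [0.855, 0.518, -0.0, 0.0]
ft_force: [0.2, 0.1, -1.0]
finger_gap: 0.345
finger_force: 43.9
```

Request:
play_rows(slide=[[-0.6, 0.15, 0], [-0.85, 0.2, 0], [-0.85, 0.2, 0], [-0.85, 0.2, 0], [-0.85, 0.2, 0], [-0.6, 0.13, 0], [-0.48, 0.1, 0], [0, 0, 0]], angular=[[0, 0, 0], [0, 0, 0], [0, 0, 0], [0, 0, 0], [0, 0, 0], [0, 0, 0], [0, 0, 0], [0, 0, 0]], grip=[255, 255, 255, 255, 255, 255, 255, 255])

```text
clock: 15.85
tcp_pos: [0.5102, 0.0557, 0.1595]
orientation: [0.857, 0.515, -0.0, 0.0]
ft_force: [0.8, -0.0, -0.3]
finger_gap: 0.345
finger_force: 43.9
```

Request:
play_rows(slide=[[0, 0, 0], [0, 0, 0]], angular=[[0, 0, 0], [0, 0, 0]], grip=[255, 255])

```text
clock: 16.02
tcp_pos: [0.5113, 0.0619, 0.1591]
orientation: [0.855, 0.518, 0.0, -0.0]
ft_force: [0.9, 0.4, -0.7]
finger_gap: 0.35
finger_force: 43.9
```

```bash
python3 - <<'E'
from fit import *
s=robot.capture("side");t=robot.capture("top");o=robot.get_obs();p=o["tcp_pos"];q=o["orientation"];yaw=np.pi/2-2*np.arctan2(q[0],q[1])
print(p.round(4),np.degrees(yaw))
out=[]
for n,i in(("side",s),("top",t)):
    u=proj(n,[p[0],p[1],p[2]-.02])[0]; org=(u-[25,30]).astype(int);x,y=org
    k=8;c=cv2.resize(i[y:y+70,x:x+50],(400,560),interpolation=cv2.INTER_CUBIC)
    a,b=np.cos(yaw),np.sin(yaw)
    for B in M["chock"]:
        v=(proj(n,B@np.array([[a,b,0],[-b,a,0],[0,0,1]])+[p[0],p[1],p[2]-.0465])+.5-org)*k
        for e in range(8):
            for f in(1,2,4):
                if not e&f: cv2.line(c,tuple(np.int32(v[e])),tuple(np.int32(v[e|f])),(0,0,255),1,cv2.LINE_AA)
    out.append(c)
cv2.imwrite("pics/hc.png",np.hstack(out))
E
```

```text
[0.5113 0.0624 0.1589] -27.567914912308815
```

View pics/hc.png

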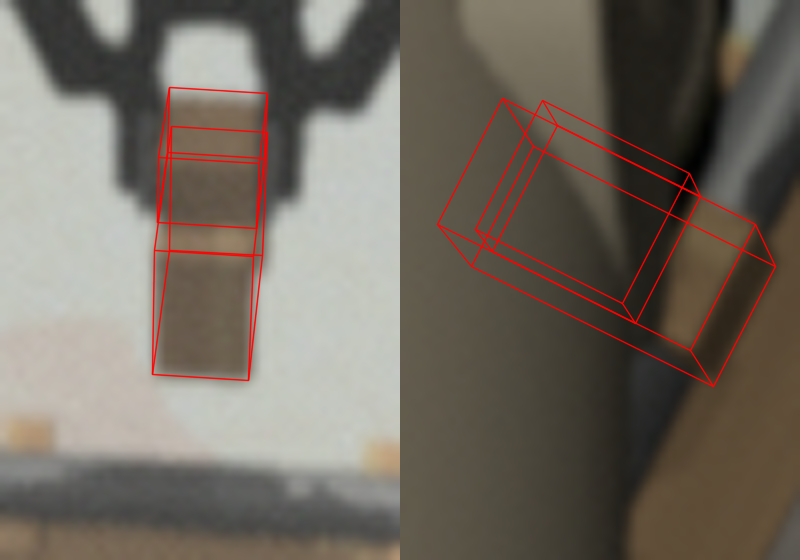

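The held chock matches the predicted wireframe within about 1 px in both views: side, foot edge at (200,377), and top, end face at (745,305). I lower it astride the tube.

Request:
play_rows(slide=[[-0.04, 0.02, 0.3], [0, 0, 0.5], [0, 0, 0.5], [0, 0, 0.4], [0, 0, 0.3], [0, 0, 0.2], [0, 0, 0], [0, 0, 0]], angular=[[0, 0, 0], [0, 0, 0], [0, 0, 0], [0, 0, 0], [0, 0, 0], [0, 0, 0], [0, 0, 0], [0, 0, 0]], grip=[255, 255, 255, 255, 255, 255, 255, 255])

```text
clock: 16.78
tcp_pos: [0.5113, 0.0594, 0.071]
orientation: [0.856, 0.517, -0.0, 0.0]
ft_force: [-0.3, -0.1, -0.5]
finger_gap: 0.342
finger_force: 43.9
```

Request:
play_rows(slide=[[0, 0, 0.15], [0, 0, 0.1], [0, 0, 0], [0, 0, 0]], angular=[[0, 0, 0], [0, 0, 0], [0, 0, 0], [0, 0, 0]], grip=[255, 255, 255, 255])

```text
clock: 17.12
tcp_pos: [0.5111, 0.0592, 0.0609]
orientation: [0.856, 0.517, -0.0, -0.0]
ft_force: [0.6, 0.1, -1.2]
finger_gap: 0.345
finger_force: 43.9
```

No contact force so far, with about 7 mm left to go.

Request:
play_rows(slide=[[0, 0, 0.08], [0, 0, 0.05], [0, 0, 0], [0, 0, 0]], angular=[[0, 0, 0], [0, 0, 0], [0, 0, 0], [0, 0, 0]], grip=[255, 255, 255, 255])

```text
clock: 17.45
tcp_pos: [0.5112, 0.0592, 0.0557]
orientation: [0.856, 0.517, 0.0, 0.0]
ft_force: [-0.1, -0.0, 1.1]
finger_gap: 0.346
finger_force: 44.0
```

Request:
play_rows(slide=[[0, 0, 0.03], [0, 0, 0], [0, 0, 0]], angular=[[0, 0, 0], [0, 0, 0], [0, 0, 0]], grip=[255, 255, 255])

```text
clock: 17.7
tcp_pos: [0.5117, 0.0591, 0.0551]
orientation: [0.856, 0.517, 0.001, 0.0]
ft_force: [-0.6, -0.3, 5.7]
finger_gap: 0.345
finger_force: 38.9
```

Contact at the expected height (5.7 N). I open the gripper and retreat.

Request:
play_rows(slide=[[0, 0, 0], [0, 0, 0], [0, 0, 0], [0, 0, 0], [0, 0, 0], [0, 0, 0], [0, 0, 0], [0, 0, 0]], angular=[[0, 0, 0], [0, 0, 0], [0, 0, 0], [0, 0, 0], [0, 0, 0], [0, 0, 0], [0, 0, 0], [0, 0, 0]], grip=[0, 0, 0, 0, 0, 0, 0, 0])

```text
clock: 18.37
tcp_pos: [0.5111, 0.0592, 0.0545]
orientation: [0.856, 0.517, -0.0, -0.0]
ft_force: [-0.3, 0.9, 0.0]
finger_gap: 1.0
finger_force: 0.0
```

Request:
play_rows(slide=[[0, 0, -0.3], [0, 0, -0.8], [0, 0, -0.9], [0, 0, -0.9], [0, 0, -0.9], [0, 0, 0], [0, 0, 0]], angular=[[0, 0, 0], [0, 0, 0], [0, 0, 0], [0, 0, 0], [0, 0, 0], [0, 0, 0], [0, 0, 0]], grip=[0, 0, 0, 0, 0, 0, 0])

```text
clock: 18.95
tcp_pos: [0.5125, 0.0592, 0.2095]
orientation: [0.856, 0.517, 0.003, 0.0]
ft_force: [0.0, 1.0, -1.1]
finger_gap: 0.999
finger_force: 0.0
```

Request:
play_rows(slide=[[0.9, 0, 0], [0.9, 0, 0], [0.9, 0, 0], [0.9, 0, 0], [0.9, 0, 0], [0.9, 0, 0], [0, 0, 0], [0, 0, 0]], angular=[[0, 0, 0], [0, 0, 0], [0, 0, 0], [0, 0, 0], [0, 0, 0], [0, 0, 0], [0, 0, 0], [0, 0, 0]], grip=[0, 0, 0, 0, 0, 0, 0, 0])

```text
clock: 19.62
tcp_pos: [0.6108, 0.2527, 0.2037]
orientation: [0.855, 0.519, -0.002, 0.0]
ft_force: [-0.3, -0.8, -0.7]
finger_gap: 0.998
finger_force: 0.0
```

```bash
python3 - <<'E'
from fit import *
s=robot.capture("side");t=robot.capture("top");o=robot.get_obs();print(o["clock"],o["tcp_pos"])
out=[]
for n,i in(("side",s),("top",t)):
    org=(proj(n,[.5113,.0606,.04])[0]-[50,60]).astype(int);x,y=org;k=4
    c=cv2.resize(i[y:y+100,x:x+100],(400,400),interpolation=cv2.INTER_CUBIC)
    a,b=np.cos(-.483),np.sin(-.483)
    for B in M["chock"]:
        v=(proj(n,B@np.array([[a,b,0],[-b,a,0],[0,0,1]])+[.5113,.0606,.008])+.5-org)*k
        for e in range(8):
            for f in(1,2,4):
                if not e&f: cv2.line(c,tuple(np.int32(v[e])),tuple(np.int32(v[e|f])),(0,0,255),1,cv2.LINE_AA)
    out.append(c)
cv2.imwrite("pics/fin.png",np.hstack(out))
E
```

```text
19.7167 [0.6112811  0.24906357 0.20547811]
```

View pics/fin.png

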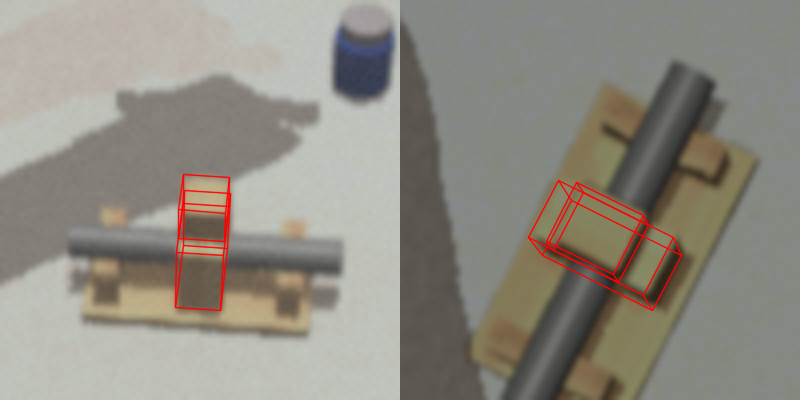

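The tube lies in both Vs. The chock stands upright on the plate astride it, matching the target wireframe at side (203,245) and top (608,245). Handing in.

```bash
python3 -c "
from station import robot
print(robot.hand_in())"
```

```text
the job is handed in; nothing more can be done
None
```

The job is handed in: the thick tube rests in both Vs and the arch chock stands astride its middle on the base plate, checked in both cameras at about 20 s of the 54 s allowed; no verdict came back from the hand-in.

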